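# Set the suction of a downdraft sanding table to the fifth mark and start it

## Robot

A 6-joint arm with a two-finger parallel gripper is mounted at the origin on the work surface. World frame = base frame: x ahead of the robot, y to its left, z up, the work surface at z = 0. Lengths are in m, angles in rad, forces in N, time in s.
With the tool pointing down it reaches from about 0.375 to 0.9 m from the base axis. Payload 3.1 kg.
Tool frame: the origin (TCP) lies at the very end of the fingers, on their centre line; the grasp point (between the pads) lies 19 mm behind it (manip.grasp_offset is the distance from the TCP to the grasp point, in m); x points along the fingers, z is the direction in which the jaws open and shut, and the axes are right-handed (so a half turn about x gives the same grasp; the last joint's range is limited). The gripper opens to 85 mm and grips with 20 to 120 N. Pads are 22 mm wide; open, the fingers measure 114 mm over their backs; the gripper's body (76 mm by 85 mm) begins 54 mm behind the grasp point. The pads swing forward as they close: fully open they stand 13 mm farther back than shut.
Start: joints at [1.083, 0.527, 1.433, -0, 1.181, -0.178], TCP at [0.19, 0.595, 0.231] pointing down, gripper open.
Joint ranges: [-3.08, 3.08], [-0.75, 2.2], [0.22, 2.44], [-1.43, 4.57], [0, 2.65], [-2.85, 2.85]. Speed limits (rad/s): [2.79, 2.79, 3.14, 3.14, 3.14, 3.14].

## Interface

Orientations are given as a unit quaternion [x, y, z, w].
In Python, from station import manip gives the robot as it stands.
- The arm moves only by the tool send_rows, never from a script. Its argument "steps" is a list that holds one entry, the list of rows, each a list of 5 numbers: the closure, from 0 (fully open) to 1 (shut), then the shift along the world's x, y, z in m, then the turn about the world's z in rad. A call has 1 to 8 rows; each row is the pose to reach, as a shift and turn from the pose commanded when the call began; what a row does not reach only later rows make up. A row lasts 1/8 s, in which the tool goes at most 62.5 mm and 10.7 degrees, less where a joint would pass 70% of its speed; a pose out of reach is approached as far as the arm can. A call with a gripper value outside its range is refused whole. The fingers move at their own pace and stop on an object; "grip_force" is the grip in N (left out, the last holds). Time passes only in rows, so rows that repeat a pose let the fingers close. It gives the time, the measured TCP pose, the force and the opening at its end, in the units of the state.
- manip.sense(): the state, without advancing time (a new reading comes with each control period).
- manip.snapshot(name): name is "scene" or "top" or "wrist"; returns the picture (480x640x3 uint8, red, green, blue); there is no depth.
- manip.camera_params(name): a dict with "fx", "fy", "cx", "cy" (pixels), "D" ([k1, k2, p1, p2, k3] as OpenCV has them; the pictures are not rectified), "T" (4x4, takes a point from camera to world coordinates); the wrist camera has in their place "tool_from_camera" (4x4, takes a point from camera to tool coordinates, whose origin is the TCP and whose axes are the tool frame's). Camera axes: x right, y down, z forward; pixel columns grow to the right and rows downward; lengths in m; the calibration is good to about 2 mm. A picture is of the moment at which its call begins: read the wrist's pose just before it. camera_params takes no time and is no camera call.
- manip.sign_off(): hands the job in, once; it reports no verdict.
The state is a dict: "t": time; "q": joint angles; "qd": joint speeds; "tau": joint torques, N m; "tcp_pos": TCP position; "tool_rot": TCP orientation; "force": force on the tool from outside, world axes, zero at the start; "ft_torque": the same for the moment, N m; "finger_gap": opening from 0.0 (shut) to 1.0 (fully open).
Only numpy, scipy, OpenCV 4.12 (cv2) and the standard library are available. Lean on these libraries where they do the work, as an engineer would, in place of code of your own. Each camera call takes 0.05 s, during which the arm holds its last target.

## Task

Get the downdraft sanding table ready for sanding: push the pointer of its suction selector round clockwise with a fingertip, counting the clicks, from wherever it stands to the fifth of its seven marks (the smallest dot is the first), without letting it run past. Then press the green start button fully down, let it spring back, and take the hand away. Do not pinch the pointer between the fingers or press the red stop button, and leave the birdhouse, tin, tools and everything else lying where they are.

Things in the scene. Friction and masses are not known exactly. Their poses are not given: they have to be found in the camera images.
- sander: Downdraft sanding table, a fixed grey metal box on the bench: 400 (its x) by 560 (its y) by 110 mm high, perforated aluminium top and, along its front (its -x side, towards the robot), a white control strip 120 mm deep, level with the top. Origin: centre of its underside, on the bench; z up. Its place and yaw vary.
- selector_axis (a point): Fixed point on the selector's vertical axis at the level of the control strip (110 mm above the bench); axes as the sander's. On a flat black face of 68 mm radius lie seven white dots of growing size, 60 mm from the axis, 30 degrees apart clockwise from above: the first (smallest) in the sander's +y direction, the fourth in its +x, the seventh (largest) in its -y.
- selector (a joint): Selector angle (rad), growing clockwise seen from above. 0: pointer at the first dot (sander's +y); each click is 0.524 rad, so first mark 0, second 0.524, third 1.047, fourth 1.571, fifth 2.094, seventh 3.142. A sprung detent holds it at each mark; past half-way (0.26 rad) it snaps on to the next by itself. Takes about 5 N at 38 mm from the axis. Starts at rest at the first, second or third mark.
- pointer_tip (a point): Outer end of the selector's pointer, 20 mm above the strip and 50 mm from the axis; turns with it, +y outwards along the pointer. The pointer is a grey bar 14 mm wide on one side of a hub (17 mm radius, 21 at its foot, 33 high), reaching 50 mm from the axis; its upright flanks run from 8 to 32 mm above the strip, under a 10 mm wide orange cap whose top is at 37 mm.
- start_button_top (a point): Centre of the top face of the green start button (30 mm across, in a black housing) on the control strip, 165 mm from the selector's axis in the sander's -y direction. It is pressed straight down.
- start_button (a joint): Travel of the green start button (m): 0 up, 0.006 fully down, which takes 5 N; it springs back when let go.
- stop_button_top (a point): Centre of the top face of the red stop button, same make, 75 mm further in the sander's -y direction.
- stop_button (a joint): Travel of the red stop button (m): 0 up, 0.006 fully down.
- birdhouse: Loose plywood birdhouse with a brown gable roof, about 150 by 150 by 180 mm high, at the right of the perforated top. Origin: centre of its underside.
- sanding_block: Loose cork sanding block 62 by 115 by 36 mm on the perforated top, at the left, behind the selector. Origin: centre of its underside.
- front_board: Loose birdhouse front, a board 150 by 110 by 10 mm with a dark entrance hole, lying on the perforated top. Origin: centre of its underside.
- filler_tin: Loose blue and silver tin of wood filler, 62 mm across and 41 mm high, on the control strip at its right end beyond the stop button. Origin: centre of its underside.
- glue_bottle: Loose white glue bottle, 62 mm across and 180 mm high, on the bench at the right. Origin: centre of its underside.
- tape_measure: Loose yellow tape measure 72 by 38 by 66 mm on the bench at the near left. Origin: centre of its underside.
- mallet: Loose hammer, 280 mm long, lying on the bench at the left. Origin: under the middle of its length.
- try_square: Loose try square (wooden stock 120 mm, steel blade 150 mm, 18 mm high) lying on the bench at the near right, between robot and sander. Origin: centre of the stock's underside.

How it is judged:
On the way, in this order (a step that is already met when the one before it is completed fails the run):
1. the selector rests in its fifth click (value of joint selector between 1.96 and 2.23 rad and velocity of joint selector between -0.3 and 0.3 rad/s), for 0.2 s.
2. the green start button is pressed fully down with the selector still in its fifth click (value of joint start_button above 0.0045 m and value of joint selector between 1.96 and 2.23 rad), for 0.05 s.
At the end, for the whole second after the job is handed in: The selector rests in its fifth click (2.094 rad, within 0.13 rad), the start button was pressed at least 4.5 mm after that and is up again, the stop button is up, and nothing else has been moved (value of joint selector between 1.96 and 2.23 rad and value of joint each of start_button, stop_button below 0.0015 m); the robot touches nothing.
It fails at once if the selector ran past the fifth click (value of joint selector above 2.4 rad).
It fails at once if the pointer was pinched between the fingers (contact force between the fingers and selector_c0 above 1.5 N and contact force between the fingers and selector_c1 above 1.5 N).
It fails at once if the sanding table was started before its suction was set (value of joint start_button above 0.003 m and value of joint selector below 1.9 rad).
It fails at once if the red stop button was pressed (value of joint stop_button above 0.0015 m).
It fails at once if a bystander was moved or lifted (more than 15 mm) (distance of any of birdhouse, sanding_block, front_board, filler_tin, glue_bottle, tape_measure, mallet, try_square from where it was at the start of the episode above 0.015 m).
It also fails if it takes over 58 s, if anything falls off the work surface, if the arm or the gripper's body presses on something with over 40 N, if the wrist force passes 120 N, or if a joint passes its speed limit or range.

## Working session

There is one attempt and no reset: what is moved stays moved. The work goes in short steps, Python scripts to look and compute and a tool call to move; the robot and the scene stay as the last step left them, time stands still between calls to the robot, and variables do not carry over. Pictures are saved under pics/ and viewed, and the job is handed in when it is done.

Besides the shell and the picture viewer there is one more tool, called after ">>>" as name([rows], argument=value, ...), one row to a line, values as JSON. send_rows: Moves the arm, as the interface text tells. Its arguments: {"type":"object","properties":{"steps":{"type":"array","items":{"type":"array","items":{"type":"array","items":{"type":"number"}}}},"grip_force":{"type":"number"}},"required":["steps"]}

```bash
mkdir -p pics
python3 - <<'E'
from station import manip
import cv2
for n in ["scene","top","wrist"]:
    im=manip.snapshot(n); cv2.imwrite(f"pics/{n}0.png",im[:,:,::-1])
    p=manip.camera_params(n); print(n,p)
print(manip.sense())
E
```

```text
scene {'fx': 444.8421909850095, 'fy': 444.8421909850095, 'cx': 324.73106471030474, 'cy': 234.42312775456355, 'D': array([0.03075156, 0.        , 0.        , 0.        , 0.        ]), 'T': array([[-0.04440504,  0.61119457, -0.79023376,  1.63950962],
       [ 0.99895592,  0.03566582, -0.02854842,  0.04950474],
       [ 0.01073569, -0.79067639, -0.61214018,  0.98235078],
       [ 0.        ,  0.        ,  0.        ,  1.        ]])}
top {'fx': 499.56937861067206, 'fy': 499.56937861067206, 'cx': 312.8234380019486, 'cy': 231.7080448698218, 'D': array([-0.02728517,  0.        ,  0.        ,  0.        ,  0.        ]), 'T': array([[ 2.33865472e-02, -9.91078283e-01,  1.31213207e-01,
         3.53004599e-01],
       [-9.99721464e-01, -2.27676464e-02,  6.21517622e-03,
         1.00019770e-03],
       [-3.17231027e-03, -1.31322011e-01, -9.91334689e-01,
         1.43891680e+00],
       [ 0.00000000e+00,  0.00000000e+00,  0.00000000e+00,
         1.00000000e+00]])}
wrist {'fx': 417.71905253111544, 'fy': 417.71905253111544, 'cx': 323.23997843798, 'cy': 242.4383617530893, 'D': array([-0.04345549,  
[... 355 characters left out ...]
.00000000e+00,  0.00000000e+00,
         1.00000000e+00]])}
{'t': 0.15, 'q': array([ 1.08352460e+00,  5.28270922e-01,  1.43358356e+00, -2.44744412e-06,
        1.18140643e+00, -1.78519310e-01]), 'qd': array([-0.00134029, -0.00344594, -0.00246886,  0.00060435,  0.00012081,
       -0.00088308]), 'tau': array([ 8.38045271e-04, -4.42745268e+01, -1.78276545e+01, -2.13221047e-04,
        5.61763445e-03, -4.49128478e-06]), 'tcp_pos': array([0.18964763, 0.59496902, 0.23055495]), 'tool_rot': array([-0.41743066,  0.57146541,  0.41691346,  0.5704052 ]), 'force': array([ 0.15446291,  0.08303257, -0.34534985]), 'ft_torque': array([ 0.00133414, -0.01144791,  0.06017927]), 'finger_gap': 1.0013968306384997}
```

View pics/top0.png

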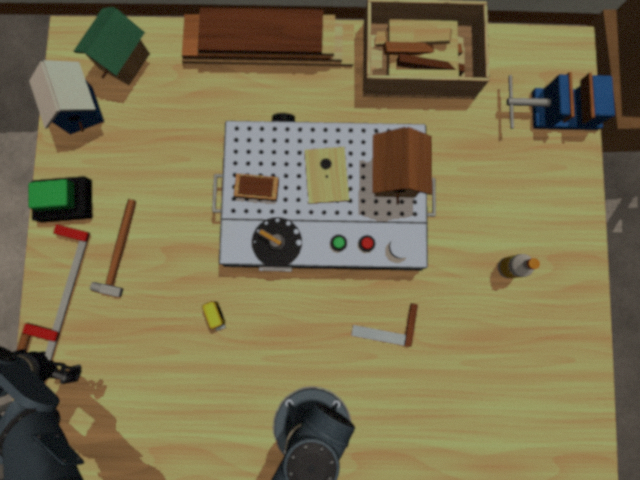

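View pics/scene0.png

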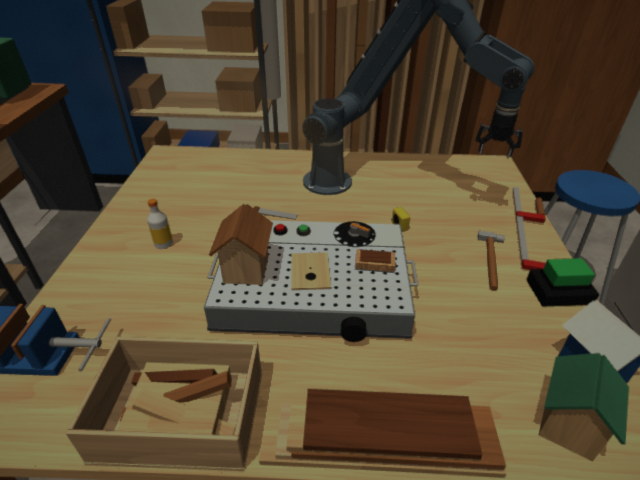

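The top view shows the selector at about (277,242), the pointer tip near (258,236), the green button at (339,243) and the red at (367,243). I'll zoom in and measure next.

```bash
cat > h.py <<'E'
import numpy as np, cv2
from station import manip
from scipy.spatial.transform import Rotation as R
def cam(n,s=None):
    p=manip.camera_params(n); K=np.array([[p['fx'],0,p['cx']],[0,p['fy'],p['cy']],[0,0,1]])
    if n=='wrist':
        T=np.eye(4);T[:3,:3]=R.from_quat(s['tool_rot']).as_matrix();T[:3,3]=s['tcp_pos'];T=T@p['tool_from_camera']
    else: T=p['T']
    return K,p['D'],T
def ray(c,uv,z):
    K,D,T=c; u=cv2.undistortPoints(np.array(uv,float).reshape(-1,1,2),K,D).reshape(-1,2)
    d=np.c_[u,np.ones(len(u))]@T[:3,:3].T; o=T[:3,3]
    return o+d*((z-o[2])/d[:,2])[:,None]
def proj(c,P):
    K,D,T=c; Ti=np.linalg.inv(T)
    return cv2.projectPoints(np.array(P,float).reshape(-1,1,3),cv2.Rodrigues(Ti[:3,:3])[0],Ti[:3,3],K,D)[0].reshape(-1,2)
E
python3 - <<'E'
from h import *
im=cv2.imread('pics/top0.png'); c=cam('top')
cr=im[205:275,215:430]; cv2.imwrite('pics/topz.png',cv2.resize(cr,None,fx=3.7,fy=3.7,interpolation=cv2.INTER_CUBIC))
hsv=cv2.cvtColor(im,cv2.COLOR_BGR2HSV)
def blob(m,x0,x1,y0,y1):
    mm=np.zeros_like(m);mm[y0:y1,x0:x1]=m[y0:y1,x0:x1]
    n,l,st,ce=cv2.connectedComponentsWithStats(mm); return [(st[i],ce[i]) for i in range(1,n) if st[i][4]>=4]
g=blob(cv2.inRange(hsv,(45,100,40),(85,255,255)),320,355,225,260);print('green',g)
r=blob(cv2.inRange(hsv,(0,150,60),(6,255,255))|cv2.inRange(hsv,(172,150,60),(180,255,255)),355,380,225,260);print('red',r)
o=blob(cv2.inRange(hsv,(8,130,90),(22,255,255)),245,310,215,265);print('orange',o)
d=blob(cv2.inRange(hsv,(0,0,120),(180,90,255)),245,305,217,265);print('dots',d)
k=blob(cv2.inRange(hsv,(0,0,0),(180,255,70)),245,310,210,270);print('black',k)
for n,b,z in(('g',g,.125),('r',r,.125),('o',o,.147)):
  for s,ce in b: print(n,ray(c,ce,z))
E
```

```text
green [(array([332, 236,  13,  13, 125], dtype=int32), array([338.264, 242.296]))]
red [(array([361, 237,  12,  12, 117], dtype=int32), array([366.75213675, 242.79487179]))]
orange [(array([260, 230,  21,  15,  97], dtype=int32), array([269.40206186, 236.63917526]))]
dots [(array([245, 217,  27,   2,  50], dtype=int32), array([257.08, 217.46])), (array([282, 217,  23,   3,  57], dtype=int32), array([294.71929825, 217.85964912])), (array([276, 219,   3,   2,   6], dtype=int32), array([277. , 219.5])), (array([245, 220,  16,  44, 429], dtype=int32), array([249.97902098, 241.68531469])), (array([287, 221,   3,   4,  10], dtype=int32), array([288. , 222.8])), (array([292, 221,  13,  44, 315], dtype=int32), array([300.16825397, 243.05396825]))]
black [(array([284, 211,   2,   2,   4], dtype=int32), array([284.5, 211.5])), (array([297, 211,   2,   2,   4], dtype=int32), array([297.5, 211.5])), (array([ 245,  218,   65,   51, 1631], dtype=int32), array([276.3274065 , 245.40159411]))]
g [[ 0.50021365 -0.0587073   0.125     ]]
r [[ 0.50061534 -0.13407342  0.125     ]]
o [[0.50844169 0.12194637 0.147     ]]
```

View pics/topz.png

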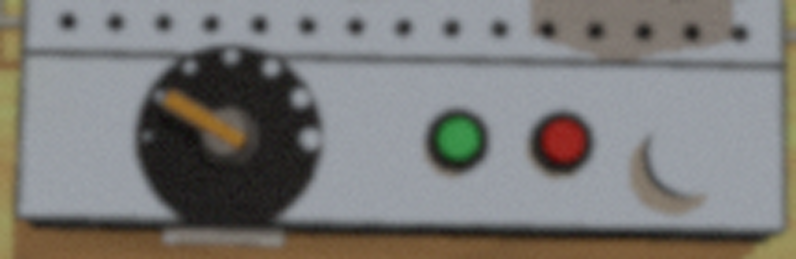

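Run:
```python
from h import *
s=manip.sense(); print(R.from_quat(s['tool_rot']).as_matrix().round(3))
im=cv2.imread('pics/top0.png'); c=cam('top')
k=215+np.array([0]);f=lambda x,y:(215+(x+.5)/3.7-.5,205+(y+.5)/3.7-.5)
px=[f(147,136),f(163,97),f(189,68),f(231,57),f(271,68),f(299,98),f(309,139)]
P=ray(c,px,.111)[:,:2]
# Umeyama-like similarity (known) via lstsq on rotation small
a=np.arange(7)*np.pi/6; L=.06*np.c_[np.sin(a),np.cos(a)]
H=(L-L.mean(0)).T@(P-P.mean(0)); th=np.arctan2(H[0,1]-H[1,0],H[0,0]+H[1,1]); Rm=np.array([[np.cos(th),-np.sin(th)],[np.sin(th),np.cos(th)]])
t=P.mean(0)-Rm@L.mean(0); print('yaw deg',np.degrees(th),'axis',t,'res',((P-(L@Rm.T+t))*1000).round(1).tolist())
for n,uv,z in (('strip corners',[f(27,52),f(782,66),f(22,217),f(780,232)],.11),('birdhouse roof front corners',[(374,190),(430,194),(400,198)],.22),('block',[(234,199),(277,200)],.146)):
  print(n,ray(c,uv,z)[:,:2].round(3).tolist())
```

```text
[[-0.001 -0.953  0.304]
 [-0.001  0.304  0.953]
 [-1.     0.    -0.002]]
yaw deg 0.5153000044744724 axis [0.49859592 0.10589894] res [[1.0, -0.8], [-0.4, -3.5], [-0.8, 0.2], [-0.4, -0.2], [-0.0, 0.5], [0.2, 1.8], [0.4, 2.0]]
strip corners [[0.559, 0.255], [0.561, -0.295], [0.438, 0.253], [0.44, -0.292]]
birdhouse roof front corners [[0.623, -0.141], [0.616, -0.281], [0.604, -0.206]]
block [[0.606, 0.219], [0.606, 0.105]]
```

>>> send_rows([
  [[1, 0.03, -0.05, 0, -0.05], [1, 0.065, -0.1, 0, -0.1], [1, 0.1, -0.15, 0, -0.15], [1, 0.135, -0.2, 0, -0.215], [1, 0.165, -0.245, 0, -0.215], [1, 0.2, -0.295, 0, -0.215], [1, 0.235, -0.345, 0, -0.215], [1, 0.265, -0.39, 0, -0.215]],
], grip_force=40)

```text
t: 1.15
tcp_pos: [0.456, 0.2035, 0.2313]
tool_rot: [-0.353, 0.612, 0.353, 0.613]
force: [1.1, 0.5, 0.4]
finger_gap: 0.004
```

>>> send_rows([
  [[1, 0.02, -0.03, 0, 0], [1, 0.037, -0.051, 0, 0], [1, 0.037, -0.051, 0, 0], [1, 0.037, -0.051, 0, 0]],
])

```text
t: 1.65
tcp_pos: [0.4911, 0.1547, 0.231]
tool_rot: [-0.353, 0.613, 0.354, 0.612]
force: [-0.3, -0.8, -0.1]
finger_gap: 0.001
```

Run:
```python
from h import *
s=manip.sense(); im=manip.snapshot('wrist'); cv2.imwrite('pics/w1.png',im[:,:,::-1]); np.save('s1.npy',s,allow_pickle=True)
print(s['t'],s['tcp_pos'],s['q'],s['finger_gap'],s['force']);print(R.from_quat(s['tool_rot']).as_matrix().round(3))
```

```text
1.65 [0.49106655 0.15474682 0.23101407] [ 8.77392710e-02  3.80889350e-01  1.70533061e+00  4.68368959e-04
  1.05679112e+00 -9.59365217e-01] 0.0013470017188973314 [-0.3073085  -0.7755545  -0.09354799]
[[-0.001 -0.866  0.5  ]
 [ 0.     0.5    0.866]
 [-1.     0.001 -0.   ]]
```

View pics/w1.png

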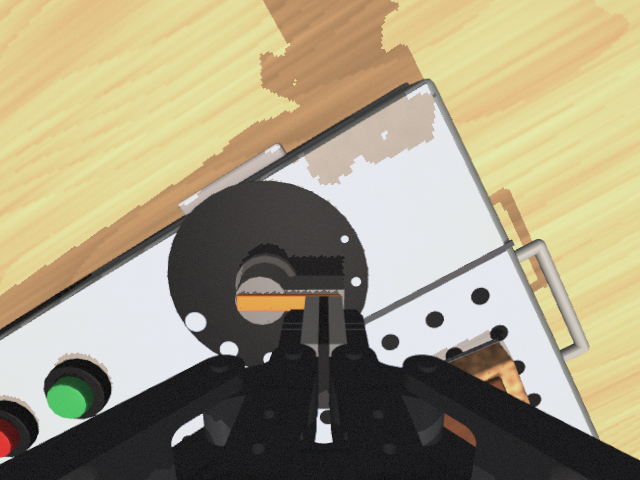

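Run:
```python
from h import *
s=np.load('s1.npy',allow_pickle=True).item(); c=cam('wrist',s)
print('tcp px',proj(c,s['tcp_pos']))
A=np.array([.4986,.106]); 
for a in (0,30,60): print(a,proj(c,[*(A+.06*np.array([np.sin(np.radians(a)),np.cos(np.radians(a))])),.1105]))
print('axis on hub top',proj(c,[*A,.143]),'green',proj(c,[.4996,-.059,.125]))
P=ray(c,[(345,239),(356,282),(229,349),(195,321),],.1105);print('dots1,2,6,7',P)
print('cap edge',ray(c,[(237,302),(304,302)],.147),'green',ray(c,[(68,397)],.125), 'hub',ray(c,[(262,301)],.143))
```

```text
tcp px [[326.47127298 320.94968728]]
0 [[345.66119688 237.5534076 ]]
30 [[356.91483385 280.21376194]]
60 [[344.44715662 320.35494682]]
axis on hub top [[261.55741341 300.11913696]] green [[ 72.41666597 396.06292409]]
dots1,2,6,7 [[0.49924385 0.16514201 0.1105    ]
 [0.52942605 0.15680089 0.1105    ]
 [0.52907382 0.05339797 0.1105    ]
 [0.49871362 0.04500862 0.1105    ]]
cap edge [[0.49109281 0.09413155 0.147     ]
 [0.51099273 0.12862254 0.147     ]] green [[ 0.49863323 -0.06241919  0.125     ]] hub [[0.49922147 0.10592044 0.143     ]]
```

The wrist view agrees with the top view. The axis is at about (0.499, 0.1055) and the pointer is on the second mark (30°), so it needs three clicks. I'll lower the closed fingertip behind the pointer's flank.

>>> send_rows([
  [[1, 0, 0, -0.04, 0], [1, 0, 0, -0.08, 0], [1, 0, 0, -0.105, 0], [1, 0, 0, -0.105, 0]],
])

```text
t: 2.2
tcp_pos: [0.4896, 0.1552, 0.1248]
tool_rot: [-0.353, 0.614, 0.355, 0.61]
force: [0.8, 1.1, 1.0]
finger_gap: -0.001
```

Run:
```python
from h import *
s=manip.sense(); im=manip.snapshot('wrist'); cv2.imwrite('pics/w2.png',im[:,:,::-1])
print(s['t'],s['tcp_pos'],s['force'])
A=np.array([.499,.1055]);r=38.;p0=s['tcp_pos'][:2]
for off in (18,):
  for a in (20,30,40,48,56,64,72,80,88,96,104,108,112,116,120):
    u=np.radians(a);rd=np.array([np.sin(u),np.cos(u)]);tg=np.array([np.cos(u),-np.sin(u)])
    t=A+.001*(r*rd-off*tg); print(a,(t-p0).round(4),'yaw',round(-np.radians(a-30),3))
```

```text
2.2 [0.48963421 0.15522329 0.12475956] [0.83836579 1.14734235 0.97919941]
20 [ 0.0054 -0.0079] yaw 0.175
30 [ 0.0128 -0.0078] yaw -0.0
40 [ 0.02  -0.009] yaw -0.175
48 [ 0.0256 -0.0109] yaw -0.314
56 [ 0.0308 -0.0136] yaw -0.454
64 [ 0.0356 -0.0169] yaw -0.593
72 [ 0.0399 -0.0209] yaw -0.733
80 [ 0.0437 -0.0254] yaw -0.873
88 [ 0.0467 -0.0304] yaw -1.012
96 [ 0.049  -0.0358] yaw -1.152
104 [ 0.0506 -0.0415] yaw -1.292
108 [ 0.0511 -0.0443] yaw -1.361
112 [ 0.0513 -0.0473] yaw -1.431
116 [ 0.0514 -0.0502] yaw -1.501
120 [ 0.0513 -0.0531] yaw -1.571
```

View pics/w2.png

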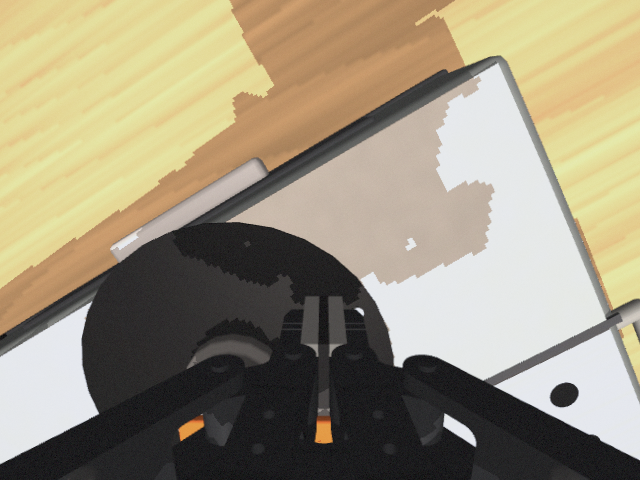

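Fingertip is down behind the pointer, with the orange cap visible past the fingers at (323,430). First click next.

>>> send_rows([
  [[1, 0.007, -0.004, 0, 0], [1, 0.0128, -0.0078, 0, 0], [1, 0.0165, -0.0084, 0, -0.087], [1, 0.02, -0.009, 0, -0.175], [1, 0.0235, -0.01, 0, -0.262], [1, 0.0265, -0.0114, 0, -0.34], [1, 0.0265, -0.0114, 0, -0.34], [1, 0.0265, -0.0114, 0, -0.34]],
])

```text
t: 3.25
tcp_pos: [0.5187, 0.1428, 0.1267]
tool_rot: [-0.245, 0.663, 0.245, 0.664]
force: [0.1, 0.4, -0.0]
finger_gap: -0.002
```

Run:
```python
from h import *
s=manip.sense(); im=manip.snapshot('wrist')[:,:,::-1]; im2=manip.snapshot('scene')[:,:,::-1]; im3=manip.snapshot('top')[:,:,::-1]
print(s['t'],s['tcp_pos'],s['force'])
z=lambda i:cv2.resize(i,(400,300),interpolation=cv2.INTER_CUBIC)
cv2.imwrite('pics/c1.png',np.vstack([np.hstack([z(im),z(im2[200:260,310:390])]),np.hstack([z(im3[205:280,230:330]),z(im2)])]))
A=np.array([.499,.1055]);d=s['tcp_pos'][:2]-A;print('finger r',np.hypot(*d))
```

```text
3.25 [0.51873232 0.14283854 0.12672751] [ 0.0610493   0.38819298 -0.03700605]
finger r 0.042231878153293385
```

View pics/c1.png

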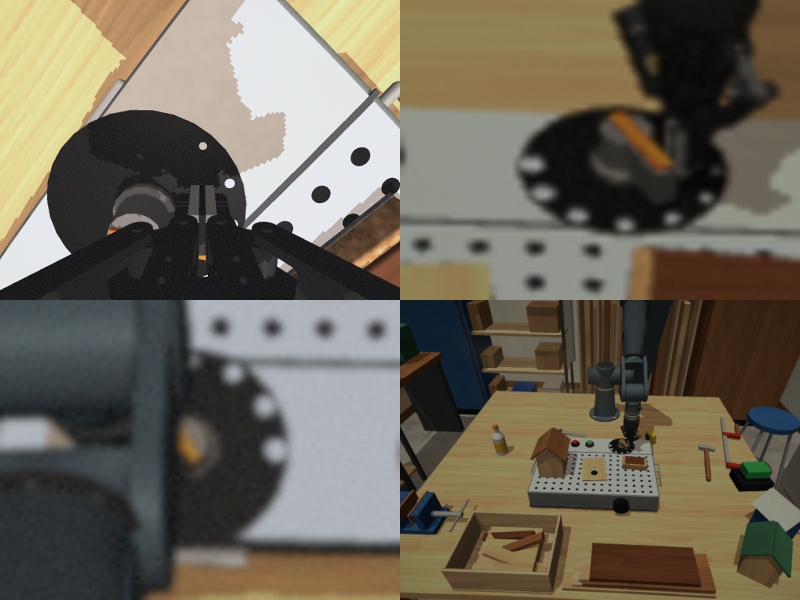

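The scene view shows the pointer well. I'll measure the cap direction in it.

```bash
cat >> h.py <<'E'
def angle(save=None):
    im=manip.snapshot('scene')[:,:,::-1]; c=cam('scene')
    if save: cv2.imwrite(save,cv2.resize(im[200:260,310:390],(800,600),interpolation=cv2.INTER_CUBIC))
    hsv=cv2.cvtColor(np.ascontiguousarray(im),cv2.COLOR_BGR2HSV); m=cv2.inRange(hsv,(6,150,90),(22,255,255))
    u,v=np.round(proj(c,[.499,.1055,.147])[0]).astype(int)
    k=np.zeros_like(m);cv2.circle(k,(int(u),int(v)),22,255,-1);m&=k
    n,l,st,ce=cv2.connectedComponentsWithStats(m)
    if n<2: print('none');return
    i=1+np.argmax(st[1:,4]); ys,xs=np.where(l==i)
    P=ray(c,np.c_[xs,ys],.147)[:,:2]; ctr=P.mean(0); w=np.linalg.svd(P-ctr)[2][0]
    d=ctr-np.array([.499,.1055])
    if w@d<0:w=-w
    print('n',len(xs),'ctr',ctr.round(4),'angle from axis->ctr',np.degrees(np.arctan2(d[0],d[1])).round(1),'principal',np.degrees(np.arctan2(w[0],w[1])).round(1))
E
python3 -c "
from h import *
angle('pics/a1.png')"
```

```text
n 47 ctr [0.5218 0.1131] angle from axis->ctr 71.5 principal 61.4
```

View pics/a1.png

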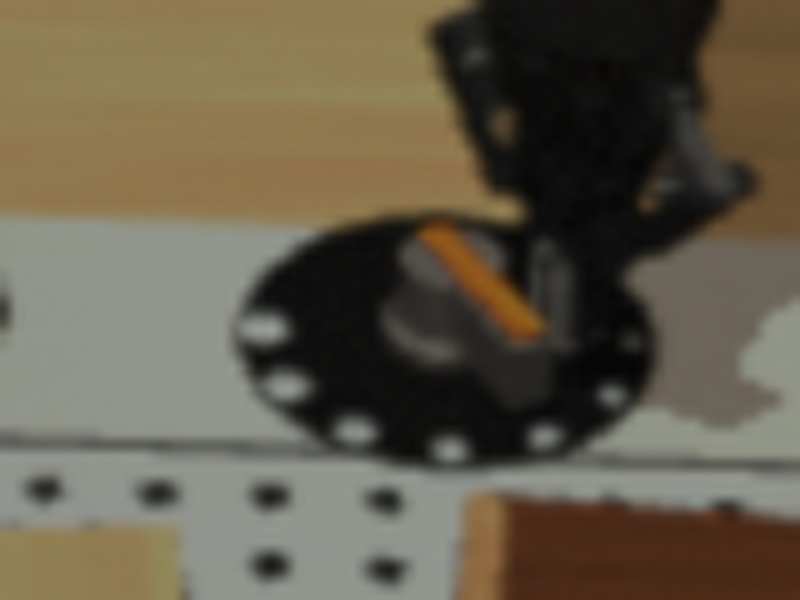

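Third mark (principal axis 61°) after one click. Now the second.

Run:
```python
from h import *
s=manip.sense();A=np.array([.499,.1055]);p0=s['tcp_pos'][:2];print(s['t'],p0)
M=R.from_quat(s['tool_rot']).as_matrix();a0=np.degrees(np.arctan2(M[0,2],M[1,2]));print('a now',a0)
for a in (50,55,60,65,70,75,80,85,90,95,100,105,108,110,112,114):
    u=np.radians(a);t=A+.001*(38*np.array([np.sin(u),np.cos(u)])-18*np.array([np.cos(u),-np.sin(u)])); print(a,(t-p0).round(4),round(-np.radians(a-a0),3))
```

```text
3.45 [0.51834475 0.14304025]
a now 49.465860966162914
50 [-0.0018  0.0007] -0.009
55 [ 0.0015 -0.001 ] -0.097
60 [ 0.0046 -0.003 ] -0.184
65 [ 0.0075 -0.0052] -0.271
70 [ 0.0102 -0.0076] -0.358
75 [ 0.0127 -0.0103] -0.446
80 [ 0.015  -0.0132] -0.533
85 [ 0.0169 -0.0163] -0.62
90 [ 0.0187 -0.0195] -0.707
95 [ 0.0201 -0.0229] -0.795
100 [ 0.0212 -0.0264] -0.882
105 [ 0.022 -0.03 ] -0.969
108 [ 0.0224 -0.0322] -1.022
110 [ 0.0225 -0.0336] -1.057
112 [ 0.0226 -0.0351] -1.091
114 [ 0.0227 -0.0366] -1.126
```

>>> send_rows([
  [[1, 0.0015, -0.001, 0, -0.097], [1, 0.0046, -0.003, 0, -0.184], [1, 0.0075, -0.0052, 0, -0.271], [1, 0.0102, -0.0076, 0, -0.358], [1, 0.0127, -0.0103, 0, -0.446], [1, 0.015, -0.0132, 0, -0.533], [1, 0.015, -0.0132, 0, -0.533], [1, 0.015, -0.0132, 0, -0.533]],
])

```text
t: 4.45
tcp_pos: [0.5332, 0.1299, 0.1262]
tool_rot: [-0.062, 0.704, 0.062, 0.704]
force: [-0.4, -0.5, 0.3]
finger_gap: -0.002
```

Run:
```python
from h import *
angle('pics/a2.png')
s=manip.sense();A=np.array([.499,.1055]);p0=s['tcp_pos'][:2];print(s['t'],p0,s['force'])
M=R.from_quat(s['tool_rot']).as_matrix();a0=np.degrees(np.arctan2(M[0,2],M[1,2]));print('a now',a0)
for a in (80,85,90,95,100,105,108,110,112,114):
    u=np.radians(a);t=A+.001*(38*np.array([np.sin(u),np.cos(u)])-18*np.array([np.cos(u),-np.sin(u)])); print(a,(t-p0).round(4),round(-np.radians(a-a0),3))
```

```text
n 39 ctr [0.5227 0.1034] angle from axis->ctr 95.0 principal 89.5
4.5 [0.53322638 0.12993195] [ 0.25156317 -0.52948423  0.56200268]
a now 79.96335355803619
80 [ 0.0001 -0.0001] -0.001
85 [ 0.0021 -0.0032] -0.088
90 [ 0.0038 -0.0064] -0.175
95 [ 0.0052 -0.0098] -0.262
100 [ 0.0063 -0.0133] -0.35
105 [ 0.0071 -0.0169] -0.437
108 [ 0.0075 -0.0191] -0.489
110 [ 0.0076 -0.0205] -0.524
112 [ 0.0077 -0.022 ] -0.559
114 [ 0.0078 -0.0234] -0.594
```

View pics/a2.png

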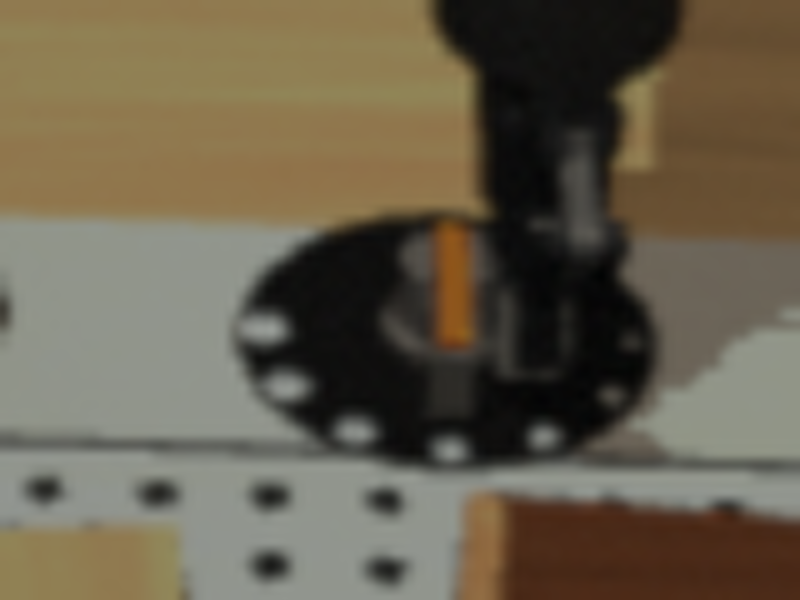

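Fourth mark (89.5°), with the pointer on the dot at (450,447) and clear of the finger. Last click, slower at the end.

>>> send_rows([
  [[1, 0.002, -0.003, 0, -0.09], [1, 0.0038, -0.0064, 0, -0.175], [1, 0.0052, -0.0098, 0, -0.262], [1, 0.0063, -0.0133, 0, -0.35], [1, 0.0068, -0.0152, 0, -0.393], [1, 0.0071, -0.0169, 0, -0.437], [1, 0.0075, -0.0191, 0, -0.489], [1, 0.0075, -0.0191, 0, -0.489]],
])

```text
t: 5.5
tcp_pos: [0.5408, 0.1107, 0.1263]
tool_rot: [0.111, 0.698, -0.111, 0.698]
force: [0.2, 0.1, -0.5]
finger_gap: 0.005
```

Run:
```python
from h import *
angle('pics/a3.png')
s=manip.sense();print(s['t'],s['tcp_pos'],s['force'])
```

```text
n 13 ctr [0.5395 0.0833] angle from axis->ctr 118.8 principal 115.8
5.55 [0.54076588 0.11077928 0.12627768] [-0.38559649  1.12845832  0.43271016]
```

View pics/a3.png

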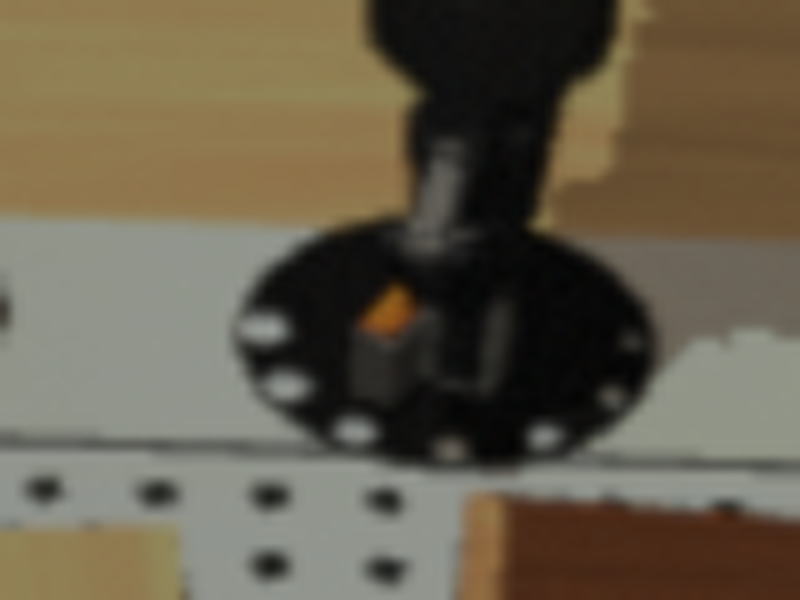

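Pointer at about 118°, fifth mark, with the tip end at (385,370) in line with dot five. I'll back the finger off, rise, and check.

>>> send_rows([
  [[1, 0.003, 0.01, 0, 0], [1, 0.003, 0.01, 0, 0], [1, 0.003, 0.01, 0.05, 0], [1, 0.003, 0.01, 0.11, 0], [1, 0.003, -0.05, 0.11, 0], [1, 0.0, -0.11, 0.11, 0], [1, -0.04, -0.17, 0.11, 0], [1, -0.04, -0.17, 0.11, 0]],
])

```text
t: 6.55
tcp_pos: [0.4989, -0.0615, 0.2362]
tool_rot: [0.112, 0.699, -0.112, 0.697]
force: [0.1, -0.2, 0.6]
finger_gap: -0.003
```

Run:
```python
from h import *
angle('pics/a4.png')
s=manip.sense();im=manip.snapshot('wrist')[:,:,::-1];cv2.imwrite('pics/w4.png',im);print(s['t'],s['tcp_pos'],s['force'],s['q']);c=cam('wrist',s)
hsv=cv2.cvtColor(np.ascontiguousarray(im),cv2.COLOR_BGR2HSV)
m=cv2.inRange(hsv,(45,100,40),(85,255,255)); n,l,st,ce=cv2.connectedComponentsWithStats(m)
for i in range(1,n):
  if st[i][4]>80: print(st[i],ce[i],ray(c,ce[i],.125))
print(proj(c,[.4995,-.0595,.125]))
```

```text
n 40 ctr [0.5206 0.0944] angle from axis->ctr 117.3 principal 121.2
6.6 [ 0.49944049 -0.06110034  0.23627249] [-0.52498911  0.36702636 -0.26486596] [-3.43847139e-01  3.58136513e-01  1.72658484e+00 -6.06006523e-04
  1.05794172e+00 -2.54719283e-02]
[ 301  211   48   49 1814] [324.83186329 234.9277839 ] [[ 0.49890802 -0.05990075  0.125     ]]
[[325.52344568 234.06382959]]
```

View pics/a4.png

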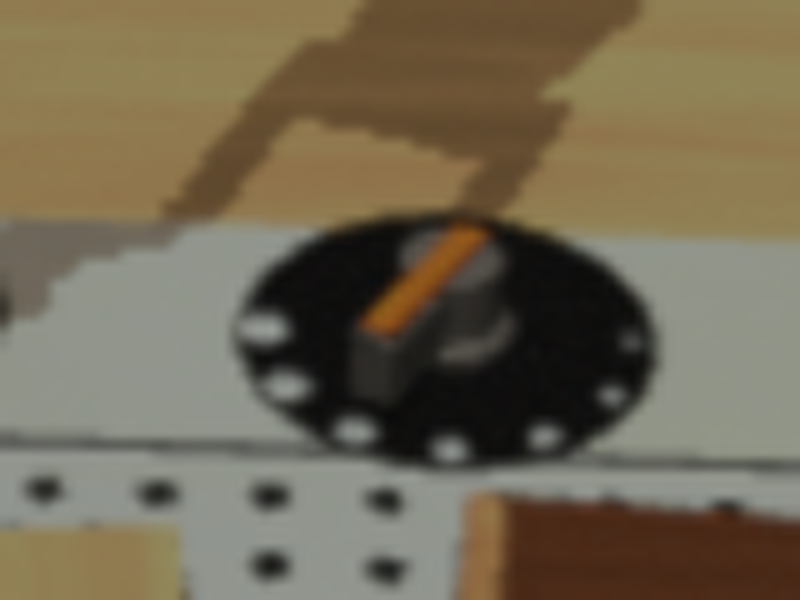

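View pics/w4.png

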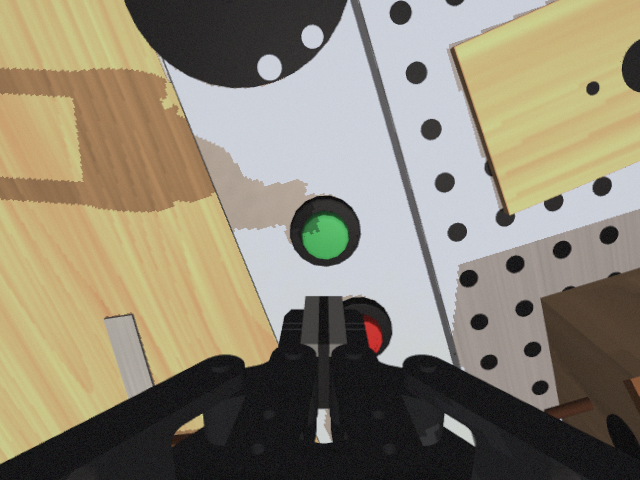

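Selector confirmed at the fifth mark (121°). The TCP is within 1 mm of the green button, so I'll descend while watching the force.

>>> send_rows([
  [[1, 0, 0.001, -0.05, 0], [1, 0, 0.001, -0.085, 0], [1, 0, 0.001, -0.096, 0], [1, 0, 0.001, -0.1, 0], [1, 0, 0.001, -0.104, 0], [1, 0, 0.001, -0.104, 0]],
])

```text
t: 7.4
tcp_pos: [0.5016, -0.0583, 0.133]
tool_rot: [0.111, 0.698, -0.111, 0.699]
force: [0.3, -0.1, 0.9]
finger_gap: 0.002
```

>>> send_rows([
  [[1, 0, 0, -0.002, 0], [1, 0, 0, -0.004, 0], [1, 0, 0, -0.004, 0]],
])

```text
t: 7.78
tcp_pos: [0.5016, -0.0585, 0.1288]
tool_rot: [0.111, 0.698, -0.111, 0.699]
force: [1.4, 1.6, 2.7]
finger_gap: 0.004
```

>>> send_rows([
  [[1, 0, 0, -0.002, 0], [1, 0, 0, -0.003, 0], [1, 0, 0, -0.003, 0]],
])

```text
t: 8.15
tcp_pos: [0.5016, -0.0585, 0.126]
tool_rot: [0.111, 0.698, -0.111, 0.699]
force: [-0.4, 1.3, 8.0]
finger_gap: 0.003
```

>>> send_rows([
  [[1, 0, 0, -0.002, 0], [1, 0, 0, -0.003, 0], [1, 0, 0, -0.003, 0]],
])

```text
t: 8.52
tcp_pos: [0.5018, -0.0585, 0.1256]
tool_rot: [0.111, 0.697, -0.111, 0.699]
force: [-3.8, 0.9, 28.5]
finger_gap: -0.003
```

Hard stop at z≈0.1256 with 28 N. I'll check whether the button itself has bottomed or the finger is on the housing.

Run:
```python
from h import *
im=manip.snapshot('wrist')[:,:,::-1];im2=manip.snapshot('scene')[:,:,::-1];print(manip.sense()['tcp_pos'],manip.sense()['force'])
z=lambda i:cv2.resize(i,(400,300),interpolation=cv2.INTER_CUBIC)
old=cv2.imread('pics/scene0.png')
cv2.imwrite('pics/p1.png',np.vstack([np.hstack([z(im),z(im2[200:260,260:340])]),np.hstack([z(im[240:420,200:440]),z(old[200:260,260:340])])]))
```

```text
[ 0.50174645 -0.05848742  0.12564439] [-3.61881241  1.93595855 28.86185158]
```

View pics/p1.png

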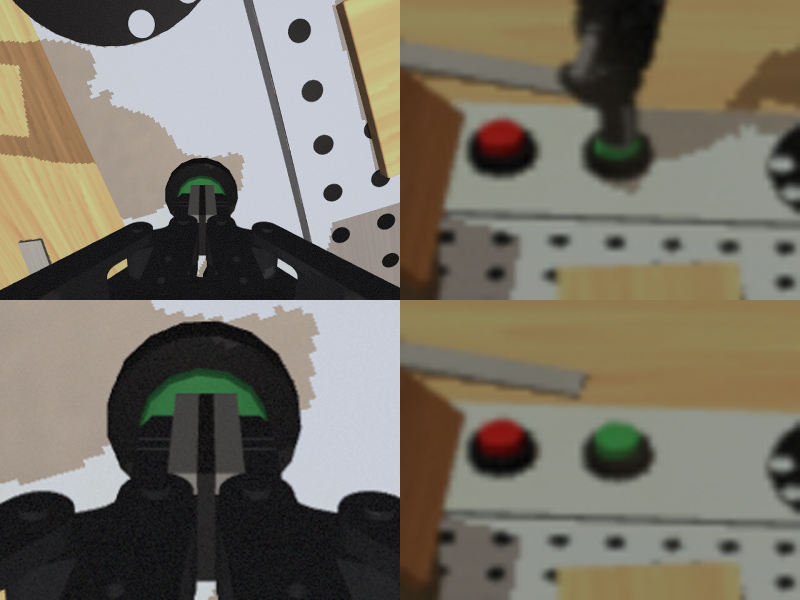

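Run:
```python
from h import *
def gc(f,box):
    im=cv2.imread(f);hsv=cv2.cvtColor(im,cv2.COLOR_BGR2HSV);m=cv2.inRange(hsv,(45,110,95),(85,255,255));k=np.zeros_like(m);x0,x1,y0,y1=box;k[y0:y1,x0:x1]=m[y0:y1,x0:x1]
    n,l,st,ce=cv2.connectedComponentsWithStats(k);i=1+np.argmax(st[1:,4]);print(f,st[i],ce[i]);return ce[i]
a=gc('pics/scene0.png',(285,325,215,245));b=gc('pics/top0.png',(320,355,225,260))
for z in (.122,.126,.13,.132,.134,.138): print(z,ray(cam('scene'),a,z)[0].round(4),ray(cam('top'),b,z)[0].round(4))
```

```text
pics/scene0.png [299 225   8   5  31] [302.80645161 226.93548387]
pics/top0.png [334 237  10  11  88] [338.5        241.90909091]
0.122 [ 0.4935 -0.063   0.122 ] [ 0.5016 -0.0595  0.122 ]
0.126 [ 0.4989 -0.0625  0.126 ] [ 0.5011 -0.0593  0.126 ]
0.13 [ 0.5042 -0.062   0.13  ] [ 0.5007 -0.0591  0.13  ]
0.132 [ 0.5069 -0.0617  0.132 ] [ 0.5005 -0.059   0.132 ]
0.134 [ 0.5095 -0.0614  0.134 ] [ 0.5002 -0.0589  0.134 ]
0.138 [ 0.5149 -0.0609  0.138 ] [ 0.4998 -0.0587  0.138 ]
```

>>> send_rows([
  [[1, 0, 0, 0.003, 0], [1, 0, 0, 0.003, 0]],
])

```text
t: 8.88
tcp_pos: [0.5016, -0.0585, 0.1261]
tool_rot: [0.111, 0.698, -0.111, 0.699]
force: [1.9, 0.9, 4.5]
finger_gap: 0.004
```

>>> send_rows([
  [[1, 0, 0, 0.0015, 0], [1, 0, 0, 0.0015, 0]],
])

```text
t: 9.12
tcp_pos: [0.5016, -0.0585, 0.1269]
tool_rot: [0.111, 0.698, -0.111, 0.699]
force: [2.7, 0.7, 4.2]
finger_gap: 0.001
```

>>> send_rows([
  [[1, 0, 0, 0.0015, 0], [1, 0, 0, 0.0015, 0]],
])

```text
t: 9.38
tcp_pos: [0.5012, -0.0585, 0.1283]
tool_rot: [0.111, 0.698, -0.111, 0.699]
force: [2.8, 0.1, 3.9]
finger_gap: -0.004
```

>>> send_rows([
  [[1, 0, 0, 0.0015, 0], [1, 0, 0, 0.0015, 0]],
])

```text
t: 9.62
tcp_pos: [0.5007, -0.0584, 0.1297]
tool_rot: [0.111, 0.699, -0.111, 0.698]
force: [1.1, -0.1, 3.3]
finger_gap: 0.001
```

>>> send_rows([
  [[1, 0, 0, 0.0015, 0], [1, 0, 0, 0.0015, 0]],
])

```text
t: 9.88
tcp_pos: [0.5003, -0.0582, 0.1312]
tool_rot: [0.111, 0.699, -0.111, 0.698]
force: [0.6, -1.6, 2.0]
finger_gap: 0.0
```

>>> send_rows([
  [[1, 0, 0, 0.0015, 0], [1, 0, 0, 0.0015, 0]],
])

```text
t: 10.12
tcp_pos: [0.4998, -0.0578, 0.1324]
tool_rot: [0.111, 0.699, -0.111, 0.697]
force: [-0.6, -0.4, -0.6]
finger_gap: -0.0
```

>>> send_rows([
  [[1, 0, 0, 0.002, 0], [1, 0, 0, 0.002, 0]],
])

```text
t: 10.38
tcp_pos: [0.5006, -0.0581, 0.1348]
tool_rot: [0.111, 0.699, -0.111, 0.698]
force: [0.2, -0.6, -0.0]
finger_gap: 0.002
```

The spring force is felt all the way from 0.126 up to about 0.132, which is the full 6 mm travel. Now I'll withdraw.

>>> send_rows([
  [[1, 0, 0, 0.04, 0], [1, 0, 0, 0.09, 0], [1, 0, 0, 0.14, 0], [1, -0.03, 0.03, 0.17, 0], [1, -0.06, 0.08, 0.18, 0], [1, -0.06, 0.13, 0.18, 0], [1, -0.06, 0.13, 0.18, 0], [1, -0.06, 0.13, 0.18, 0]],
])

```text
t: 11.38
tcp_pos: [0.4408, 0.0715, 0.3147]
tool_rot: [0.11, 0.698, -0.111, 0.698]
force: [0.7, -0.7, 1.4]
finger_gap: 0.001
```

Run:
```python
from h import *
angle('pics/a5.png')
im2=manip.snapshot('scene')[:,:,::-1];cv2.imwrite('pics/f_scene.png',im2);cv2.imwrite('pics/f_top.png',manip.snapshot('top')[:,:,::-1])
z=lambda i:cv2.resize(i,(400,300),interpolation=cv2.INTER_CUBIC)
cv2.imwrite('pics/f.png',np.vstack([np.hstack([z(im2),z(im2[200:260,260:340])]),np.hstack([z(cv2.imread('pics/f_top.png')),z(cv2.imread('pics/a5.png'))])]))
print(manip.sense()['tcp_pos'],manip.sense()['qd'].round(3),manip.sense()['t'])
```

```text
n 40 ctr [0.5206 0.0944] angle from axis->ctr 117.3 principal 121.2
[0.4411455  0.0706621  0.31454456] [-0.002 -0.002  0.     0.002  0.002  0.   ] 11.525
```

View pics/f.png

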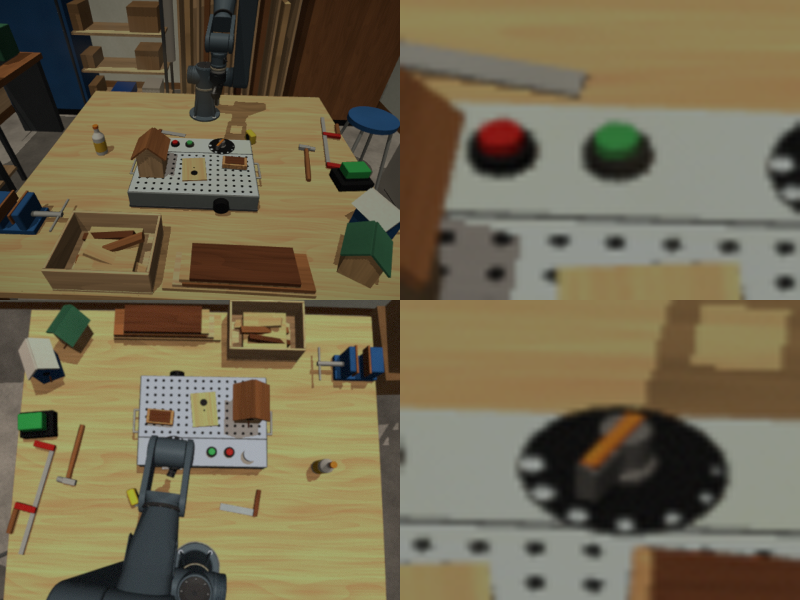

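The pointer is on the fifth mark, the green button is up again, nothing else has moved and the hand is clear. Handing in.

```bash
python3 -c "
from station import manip
print(manip.sign_off())"
```

```text
the job is handed in; nothing more can be done
None
```

The sanding table is ready: the suction selector rests on its fifth mark and the green start button has been pressed fully and is up again. I handed the job in at about 11.5 s, and the sign-off gives no verdict.

- **Selector:** It started on the second mark. I pushed the pointer round clockwise with the closed fingertip, one click at a time, and checked the angle in the scene camera after each. It read about 61°, then 89.5°, then 116–119° with the finger partly hiding the cap. With the finger clear it read 121°; the fifth mark is 120°.
- **Start button:** The first contact estimate and a camera measurement of the button height (about 128 mm) could not tell me whether the press was complete. I therefore let it up in small steps and read the force. The finger bottomed at 126 mm, with up to 29 N on it, and the spring kept pushing until about 132 mm, so it went the full 6 mm.
- **Last pictures:** The pointer is unchanged, both buttons are up and the hand is well clear. Nothing else appears to have moved, judged by eye rather than measured.

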